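# Snap the circuit board onto its four posts

## Robot

A 6-joint arm with a two-finger parallel gripper is mounted at the origin on a cart in front of the work surface, level with it; the furniture and walls round the work are solid. World frame = base frame: x ahead of the robot, y to its left, z up, the work surface at z = 0. Lengths are in m, angles in degrees, forces in N, time in s.
With the tool pointing down it reaches from about 0.25 to 0.725 m from the base axis. Payload 9.7 kg.
Tool frame: the origin (TCP) lies on the centre line of the jaws, within the pads' length; the fingertips stand 17 mm ahead of it and the grasp point (between the pads) lies 2 mm behind it (bot.tip_extent is the distance from the TCP to the fingertips, in m); z points along the fingers, y is the line along which they close (so a half turn about z gives the same grasp; the last joint's range is limited). The gripper opens to 85 mm and grips with 20 to 120 N. Pads are 22 mm wide; open, the fingers measure 114 mm over their backs; the gripper's body (76 mm by 85 mm) begins 54 mm behind the grasp point. The pads swing forward as they close: fully open they stand 13 mm farther back than shut.
Start: joints at [0, 4.979, 10.078, 95.1, 0, 90], TCP at [0.55, -0, 0.248] pointing down, gripper open.
Joint ranges: [-179.16, 179.16], [-48.56, 103.87], [-65.8, 70.77], [-126.05, 130.52], [-82.76, 87.17], [-180, 180]. Speed limits (degrees/s): [127.2, 127.2, 147.25, 180, 180, 180].

## Interface

Orientations are given as [roll, pitch, yaw] about the fixed x, y, z axes, in that order (R = Rz(yaw) Ry(pitch) Rx(roll)).
In Python, from workcell import bot gives the robot as it stands.
- The arm moves only by the tool carry_out, never from a script. Its argument "moves" is text: rows parted by semicolons, each of 7 numbers parted by spaces: the shift along the tool's x, y, z in mm, then the turn, a rotation vector about the tool's x, y, z in degrees, then the finger opening in mm, from 0 to 85.4. A call has 1 to 20 rows; each row is the pose to reach, as a shift and turn from the pose commanded when the call began, along the tool's axes at that moment; what a row does not reach only later rows make up. A row lasts 1/10 s, in which the tool goes at most 50 mm and 8.59 degrees, less where a joint would pass 70% of its speed; a pose out of reach is approached as far as the arm can. A call with a gripper value outside its range is refused whole. The fingers move at their own pace and stop on an object; "force" is the grip in N (left out, the last holds). Time passes only in rows, so rows that repeat a pose let the fingers close. It gives the time, the measured TCP pose, the force, the opening and the grip force at its end, in the units of the state.
- bot.get_obs(): the state, without advancing time (a new reading comes with each control period).
- bot.camera(name): name is "scene" or "side" or "wrist"; returns a dict with "img" (384x512x3 uint8, red, green, blue), "mtx" (3x3 intrinsics, pixels), "k1" (the pictures are not rectified: a ray, as slopes to the right and down, at radius r is drawn at 1 + k1 r^2 times it, then the intrinsics apply), "position" and "orientation" of the camera in the world; the wrist camera has in their place "mount" (4x4, takes a point from camera to tool coordinates, whose origin is the TCP and whose axes are the flange's). Camera axes: x right, y up, looking along -z (the intrinsics and any distortion apply to the point x, -y, -z); pixel columns grow to the right and rows downward; lengths in m; the calibration is good to about 2 mm. A picture is of the moment at which its call begins: read the wrist's pose just before it. There is no depth.
- bot.job_done(): hands the job in; it is judged then, once.
The state is a dict: "time": time; "q": joint angles; "qd": joint speeds; "joint_efforts": joint torques, N m; "ee_pos": TCP position; "tcp_rot": TCP orientation; "wrist_force": force on the tool from outside, world axes, zero at the start; "torque": the same for the moment, N m; "opening": finger opening in m; "grasp_force": force on a finger pad.
Only numpy, scipy, OpenCV 4.12 (cv2) and the standard library are available. Lean on these libraries where they do the work, as an engineer would, in place of code of your own. Each camera call takes 0.05 s, during which the arm holds its last target. There are 200 camera calls.

## Task

Pick up the loose circuit board, set it the right way round onto the four snap posts of the grey instrument base and let go of it; then press it down evenly with the fingertips until it has clicked past the barbs of every post and stays home at all four. Keep the board within about 8 degrees of level throughout, never push it down with more than about 20 N, and leave the other things alone.

Things in the scene. Friction and masses are not known exactly. Their poses are not given: they have to be found in the camera images.
- grip (a point): point in the black transformer block (24 x 30 x 30 mm, long side along y) at the board's centre, to hold the board by: 22 mm above the board's underside, 12 mm below the block's top; axes as the board's. Along y the board is bare on both sides of the block
- hole0 (a point): centre, at the underside, of the board's front left hole (12 mm wide), at (-22, 54, 0) mm in the board's axes; belongs on seat0. The board is bare for 11 mm round it, and all along both ends between the two holes of each end, so fingers can press beside it or midway between the end's holes
- hole1 (a point): centre, at the underside, of the board's front right hole (12 mm wide), at (-22, -54, 0) mm in the board's axes; belongs on seat1. The board is bare for 11 mm round it, and all along both ends between the two holes of each end, so fingers can press beside it or midway between the end's holes
- hole2 (a point): centre, at the underside, of the board's rear right hole (12 mm wide), at (22, -44, 0) mm in the board's axes; belongs on seat2. The board is bare for 11 mm round it, and all along both ends between the two holes of each end, so fingers can press beside it or midway between the end's holes
- hole3 (a point): centre, at the underside, of the board's rear left hole (12 mm wide), at (22, 44, 0) mm in the board's axes; belongs on seat3. The board is bare for 11 mm round it, and all along both ends between the two holes of each end, so fingers can press beside it or midway between the end's holes
- seat0 (a point): centre of the hard shoulder of the front left post, at (-22, 54, 26) mm in the base's axes. Above it the post is 10 mm thick and tapers to a point 18.5 mm up; two spring barbs on its y sides reach out to 15 mm across, from 5 to 8 mm above the shoulder
- seat1 (a point): centre of the hard shoulder of the front right post, at (-22, -54, 26) mm in the base's axes. A board laid on unpressed hangs on the barbs, its underside about 9 mm above the shoulders. About 5 to 8 N per post (twice that for two posts pressed midway between them) drive it past the barbs' edge, some 2 mm lower; then the push drops
- seat2 (a point): centre of the hard shoulder of the rear right post, at (22, -44, 26) mm in the base's axes. A sprung steel washer (19 mm wide, 2.5 N per mm) stands 2.6 mm above each shoulder; below the barbs' edge the board slides under light friction, then must be pushed about 2 mm down against the washer for the barbs to spring out over it; they then hold it about 1 mm over the shoulder
- seat3 (a point): centre of the hard shoulder of the rear left post, at (22, 44, 26) mm in the base's axes. Pressing fully home at one corner while the board hangs on the other three tips it by more than 8 degrees; pressing one end down on both its posts tips it by about 5
- board: loose green circuit board, 76 (x) x 152 (y) x 4 mm, 0.11 to 0.22 kg, lying flat, component side (z) up. Origin: centre of its underside. x runs from the edge with the grey terminal strip (13 mm high over the underside, wide-spaced holes) to the edge with the narrow-spaced holes. Apart from the central black block nothing on it is higher than 13 mm
- base: grey fixed instrument base, a low open tray 92 (x) x 172 (y) mm with a 14 mm high rim; in it a plate with four white snap posts. Origin: centre of its underside on the bench; x points to the narrow-spaced post pair, z up
- match_box: small red match box, 36 x 53 x 14 mm; a bystander, to be left alone. Origin at the centre of its underside
- jar_lid: round white jar lid, 95 mm wide, 19 mm high; a bystander, to be left alone. Origin at the centre of its underside
- marker: white marker pen with a red cap, 135 mm long; a bystander, to be left alone. Origin at the centre of its underside
- immersion_oil: brown dropper bottle, 38 x 124 mm, behind the work; a bystander, to be left alone. Origin at the centre of its underside
- scissors: scissors with blue handles, 199 mm long; a bystander, to be left alone. Origin at the centre of its underside
- sample_pot: plastic pot with a lid, 46 x 66 mm; a bystander, to be left alone. Origin at the centre of its underside
- forceps: steel forceps, 131 mm long; a bystander, to be left alone. Origin at the centre of its underside
- deck (a joint): how far the plate with the four posts is pushed down on its stiff rubber mounts, m: 0 unloaded, 1 mm per 40 N (so 0.5 mm is 20 N)

How it is judged (in metres and radians):
On the way:
1. the board has been brought over the base and all four posts stand in their holes (horizontal distance between hole0 and seat0 below 0.005 m and horizontal distance between hole1 and seat1 below 0.005 m and horizontal distance between hole2 and seat2 below 0.005 m and horizontal distance between hole3 and seat3 below 0.005 m and z of hole0 in the frame of seat0 below 0.014 m and z of hole1 in the frame of seat1 below 0.014 m and z of hole2 in the frame of seat2 below 0.014 m and z of hole3 in the frame of seat3 below 0.014 m), for 0.1 s.
At the end, for the whole second after the job is handed in: Each hole is centred on its post within 3 mm, the board's underside is less than 1.8 mm above each of the four hard shoulders (so the barbs hold it) and the board is level within 0.03 rad (horizontal distance between hole0 and seat0 below 0.003 m and horizontal distance between hole1 and seat1 below 0.003 m and horizontal distance between hole2 and seat2 below 0.003 m and horizontal distance between hole3 and seat3 below 0.003 m and z of hole0 in the frame of seat0 between -0.002 and 0.0018 m and z of hole1 in the frame of seat1 between -0.002 and 0.0018 m and z of hole2 in the frame of seat2 between -0.002 and 0.0018 m and z of hole3 in the frame of seat3 between -0.002 and 0.0018 m and angle between grip's own z axis and vertical below 0.03 rad); the robot touches nothing.
It fails at once if the board is tipped more than 0.15 rad (about 8.5 degrees) (angle between grip's own z axis and vertical above 0.15 rad).
It fails at once if the board is pushed down on the posts with more than 23 N, its own weight included (the post plate sinks more than 0.575 mm) (value of joint deck above 0.000575 m).
It fails at once if a bystander is moved more than 3 cm (distance of any of match_box, jar_lid, marker, immersion_oil, scissors, sample_pot, forceps from where it was at the start of the episode above 0.03 m).
It also fails if it takes over 45 s, if anything falls off the work surface, if the arm or the gripper's body presses on something with over 40 N, if the wrist force passes 120 N, or if a joint passes its speed limit or range.

## Working session

There is one attempt and no reset: what is moved stays moved. The work goes in short steps, Python scripts to look and compute and a tool call to move; the robot and the scene stay as the last step left them, time stands still between calls to the robot, and variables do not carry over. Pictures are saved under pics/ and viewed, at most 10 in all, crops included, and the job is handed in when it is done.

Besides the shell and the picture viewer there is one more tool, called after ">>>" by a JSON object that holds its "name" and its "arguments", one argument or row to a line. carry_out: Moves the arm, as the interface text tells. Its arguments: {"type":"object","properties":{"moves":{"type":"string"},"force":{"type":"number"}},"required":["moves"]}

```bash
ls; mkdir -p pics; python3 - <<'E'
from workcell import bot
import cv2, numpy as np
o=bot.get_obs(); print(o)
ims=[]
for n in ["scene","side","wrist"]:
    c=bot.camera(n); cv2.imwrite(f"pics/{n}0.png",c["img"][:,:,::-1])
    print(n,{k:np.round(v,4).tolist() if not isinstance(v,float) else v for k,v in c.items() if k!="img"})
    np.savez(f"{n}0.npz",**c)
E
```

```text
pics
{'time': 0.0, 'q': array([-1.09272637e-04,  5.01356984e+00,  1.00328262e+01,  9.50986518e+01,
        5.73814833e-04,  9.00001446e+01]), 'qd': array([ 0.04462466,  0.05773433, -0.10668124,  0.02906415,  0.07512169,
       -0.06235234]), 'joint_efforts': array([ 7.68234549e-04, -5.20392072e+01,  4.64802504e+01,  1.63646933e-02,
        2.23589603e-05, -6.77332673e-05]), 'ee_pos': array([5.49794090e-01, 1.63545947e-06, 2.47544770e-01]), 'tcp_rot': array([-1.79920605e+02, -5.73613959e-04,  8.99997454e+01]), 'wrist_force': array([ 0.34536701, -0.00101181, -0.34454024]), 'torque': array([-0.04814658, -0.01128971,  0.01089512]), 'grasp_force': 0.0, 'opening': 0.08534032745576214}
scene {'mtx': [[395.8999, 0.0, 253.5696], [0.0, 395.8999, 191.4659], [0.0, 0.0, 1.0]], 'k1': 0.01497894012848774, 'position': [-0.8481, -0.3552, 0.7658], 'orientation': [64.4605, 0.8774, -75.1797]}
side {'mtx': [[488.0724, 0.0, 260.6633], [0.0, 488.0724, 188.1215], [0.0, 0.0, 1.0]], 'k1': -0.1381946636181011, 'position': [0.2395, 1.3484, 0.987], 'orientation': [54.5768, -1.2546, -165.9885]}
wrist {'mtx': [[328.1176, 0.0, 257.9094], [0.0, 328.1176, 192.5597], [0.0, 0.0, 1.0]], 'k1': -0.08539400350089442, 'mount': [[-0.0007, 0.9631, 0.2693, 0.0678], [1.0, 0.0008, -0.0001, -0.0002], [-0.0003, 0.2693, -0.9631, -0.1264], [0.0, 0.0, 0.0, 1.0]]}
```

View pics/side0.png

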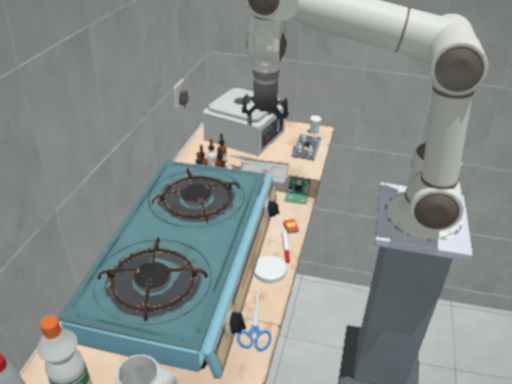

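View pics/wrist0.png

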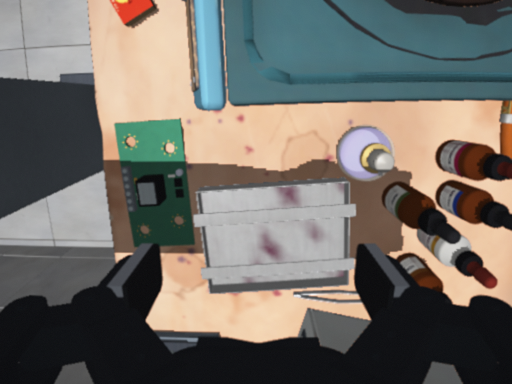

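The side view shows the board at about (297,190) and the base at about (307,146). In the wrist view the board is at (155,185): terminal strip and wide-spaced holes on the left, holes at (131,142), (169,148), (179,220) and (145,230). The base is out of the wrist view, towards -y.

```bash
cat > h.py <<'E'
import numpy as np, cv2
from scipy.spatial.transform import Rotation as R
def pose(c, ee=None, rot=None):
    if "mount" in c:
        T=np.eye(4);T[:3,:3]=R.from_euler('xyz',rot,degrees=True).as_matrix();T[:3,3]=ee
        return T@c["mount"]
    T=np.eye(4);T[:3,:3]=R.from_euler('xyz',c["orientation"],degrees=True).as_matrix();T[:3,3]=c["position"];return T
def cast(c,T,px,z):
    p=cv2.undistortPoints(np.array(px,float).reshape(-1,1,2),c["mtx"],np.array([float(c["k1"]),0,0,0])).reshape(-1,2)
    d=np.c_[p[:,0],-p[:,1],-np.ones(len(p))]@T[:3,:3].T
    return T[:3,3]+d*((z-T[2,3])/d[:,2:])
def fit(model,w):
    "planar rigid fit: yaw deg, origin, residuals mm"
    m=np.array(model,float)[:,:2]; w=np.array(w)[:,:2]
    a=m-m.mean(0); b=w-w.mean(0)
    th=np.arctan2((a[:,0]*b[:,1]-a[:,1]*b[:,0]).sum(),(a*b).sum())
    r=np.array([[np.cos(th),-np.sin(th)],[np.sin(th),np.cos(th)]])
    o=w.mean(0)-r@m.mean(0)
    return np.degrees(th),o,(w-(m@r.T+o))*1e3
H=np.array([[-22,54],[-22,-54],[22,-44],[22,44]])/1e3
E
python3 - <<'E'
from h import *
c=dict(np.load("wrist0.npz"));T=pose(c,[.549794,0,.247545],[-179.92,0,90])
w=cast(c,T,[(131,142),(145,230),(179,220),(169,148)],.004);print(w); print(fit(H,w))
c=dict(np.load("side0.npz"));T=pose(c)
print(cast(c,T,[(307,146),(295,158),(320,136),(297,190)],.02))
E
```

```text
[[ 0.40471605  0.02420027  0.004     ]
 [ 0.41101766 -0.08321168  0.004     ]
 [ 0.454095   -0.06999583  0.004     ]
 [ 0.44823542  0.01696573  0.004     ]]
(np.float64(3.6207144085624536), array([ 0.42951603, -0.02801038]), array([[ 0.56627538, -0.29223587],
       [ 0.04754256,  0.08023944],
       [-0.15577524,  0.5373967 ],
       [-0.4580427 , -0.32540027]]))
[[ 0.44230911 -0.30180439  0.02      ]
 [ 0.47117087 -0.20090723  0.02      ]
 [ 0.40449672 -0.3962388   0.02      ]
 [ 0.42608519  0.00079647  0.02      ]]
```

The four board holes fit to within 0.6 mm. Next I'll look at the base from above.

>>> {"name": "carry_out", "arguments": {
  "moves": "-300 -90 0 0 0 -90 85;-300 -90 0 0 0 -90 85;-300 -90 0 0 0 -90 85;-300 -90 0 0 0 -90 85;-300 -90 0 0 0 -90 85;-300 -90 0 0 0 -90 85;-300 -90 0 0 0 -90 85;-300 -90 0 0 0 -90 85;-300 -90 0 0 0 -90 85;-300 -90 0 0 0 -90 85;-300 -90 0 0 0 -90 85;-300 -90 0 0 0 -90 85;-300 -90 0 0 0 -90 85;-300 -90 0 0 0 -90 85"
}}

```text
time: 1.55
ee_pos: [0.46, -0.2999, 0.2482]
tcp_rot: [180.0, -0.0, 179.8]
wrist_force: [-0.1, 0.4, 0.0]
opening: 0.0853
grasp_force: 0.0
```

```bash
python3 - <<'E'
from workcell import bot
import cv2, numpy as np
o=bot.get_obs(); print(o["time"],o["q"],o["ee_pos"],o["tcp_rot"])
c=bot.camera("wrist"); np.savez("w1.npz",ee=o["ee_pos"],rot=o["tcp_rot"],**c)
cv2.imwrite("pics/w1.png",cv2.resize(c["img"][:,:,::-1],(768,576)))
E
```

```text
1.55 [-3.31054892e+01  4.87084714e+00  9.94833758e+00  9.50902507e+01
 -1.29852195e-04 -3.29200019e+01] [ 0.46000256 -0.29993542  0.24815656] [ 1.79993174e+02 -1.07819358e-02  1.79814513e+02]
```

View pics/w1.png

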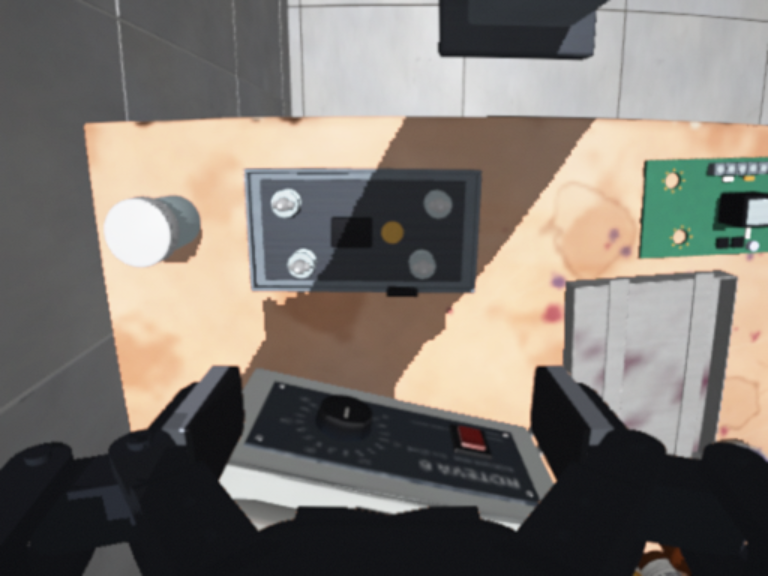

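The base is at about (365,230) in this 1.5x view. Its wide-spaced posts are at (286,204) and (438,205), its narrow-spaced ones at (302,264) and (423,264). So the narrow pair points to +x and the yaw is near 0, like the board. I'll zoom in to place the post centres.

```bash
python3 - <<'E'
import cv2, numpy as np
c=np.load("w1.npz"); im=c["img"][:,:,::-1]
cv2.imwrite("pics/w1z.png",cv2.resize(im[105:200,155:330],None,fx=4.5,fy=4.5,interpolation=cv2.INTER_CUBIC))
E
```

```text
(no output)
```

View pics/w1z.png

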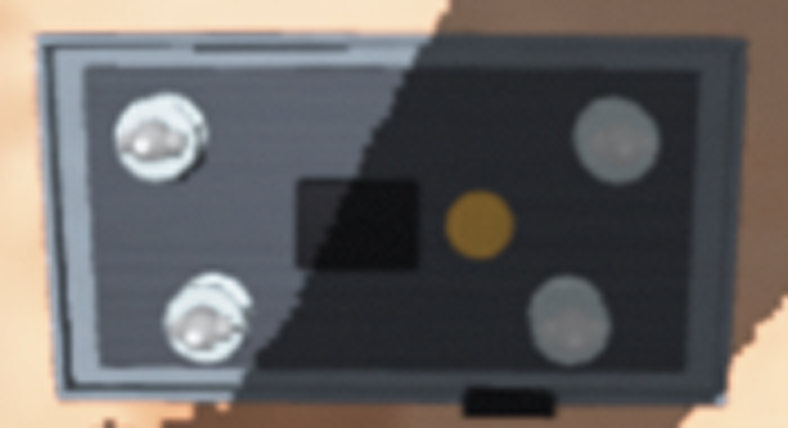

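```bash
python3 - <<'E'
from h import *
c=dict(np.load("w1.npz"));T=pose(c,c["ee"],c["rot"])
f=lambda L:[((x+.5)/4.5-.5+155,(y+.5)/4.5-.5+105) for x,y in L]
# seat0 (-22,+54): image right = +y
L=f([(617,139),(157,138),(203,322),(570,323)])
for z in(.0286,.026): w=cast(c,T,L,z);print(w.round(4).tolist(),fit(H,w))
r=cast(c,T,f([(40,37),(746,40),(722,402),(62,402)]),.014);print(r,r.mean(0))
print("pot",cast(c,T,[(93,155)],.066), "board holes", cast(c,T,[(672/1.5,181/1.5),(681/1.5,237/1.5)],.004))
E
```

```text
[[0.4264, -0.2649, 0.0286], [0.4256, -0.3722, 0.0286], [0.4696, -0.3635, 0.0286], [0.4703, -0.2752, 0.0286]] (np.float64(-0.5359792089001574), array([ 0.44797701, -0.31894872]), array([[-0.07955661, -0.15626272],
       [ 0.11007103,  0.57985069],
       [ 0.08336848, -0.33731769],
       [-0.1138829 , -0.08627028]]))
[[0.4267, -0.2646, 0.026], [0.4258, -0.3727, 0.026], [0.4702, -0.364, 0.026], [0.4709, -0.2751, 0.026]] (np.float64(-0.5359792089001593), array([ 0.44839954, -0.31909098]), array([[-0.24170048,  0.2499503 ],
       [-0.05824079,  0.17991482],
       [ 0.24624407, -0.67208472],
       [ 0.0536972 ,  0.2422196 ]]))
[[ 0.40251989 -0.40229151  0.014     ]
 [ 0.40424022 -0.2329406   0.014     ]
 [ 0.49428679 -0.23515678  0.014     ]
 [ 0.49365141 -0.40351175  0.014     ]] [ 0.44867458 -0.31847516  0.014     ]
pot [[ 0.43949686 -0.46008448  0.066     ]] board holes [[ 0.41073713 -0.08309492  0.004     ]
 [ 0.45382661 -0.06961022  0.004     ]]
```

Base: (0.448,-0.319), yaw -0.5°. Board: (0.4295,-0.028), yaw 3.6°. Moving to hover over the board.

>>> {"name": "carry_out", "arguments": {
  "moves": "31.4 271.8 130 0 0 -3.7 72;31.4 271.8 130 0 0 -3.7 72;31.4 271.8 130 0 0 -3.7 72;31.4 271.8 130 0 0 -3.7 72;31.4 271.8 130 0 0 -3.7 72;31.4 271.8 130 0 0 -3.7 72;31.4 271.8 130 0 0 -3.7 72;31.4 271.8 130 0 0 -3.7 72;31.4 271.8 130 0 0 -3.7 72;31.4 271.8 130 0 0 -3.7 72"
}}

```text
time: 2.6
ee_pos: [0.4292, -0.0293, 0.119]
tcp_rot: [-180.0, 0.1, -176.4]
wrist_force: [-0.9, 0.1, 0.1]
opening: 0.072
grasp_force: 0.0
```

```bash
python3 - <<'E'
from workcell import bot
import cv2, numpy as np
o=bot.get_obs(); print(o["time"],o["q"],o["ee_pos"],o["tcp_rot"],o["wrist_force"])
c=bot.camera("wrist"); np.savez("w2.npz",ee=o["ee_pos"],rot=o["tcp_rot"],**c)
cv2.imwrite("pics/w2.png",cv2.resize(c["img"][:,:,::-1],(768,576)))
E
```

```text
2.6 [-3.89364927e+00 -1.22137756e+01 -2.05234253e+01  8.16214051e+01
 -8.62017500e-03 -7.47154108e+00] [ 0.4291948  -0.02925219  0.11903391] [-1.79982488e+02  6.72389301e-02 -1.76422103e+02] [-0.94190977  0.12375979  0.0503978 ]
```

View pics/w2.png

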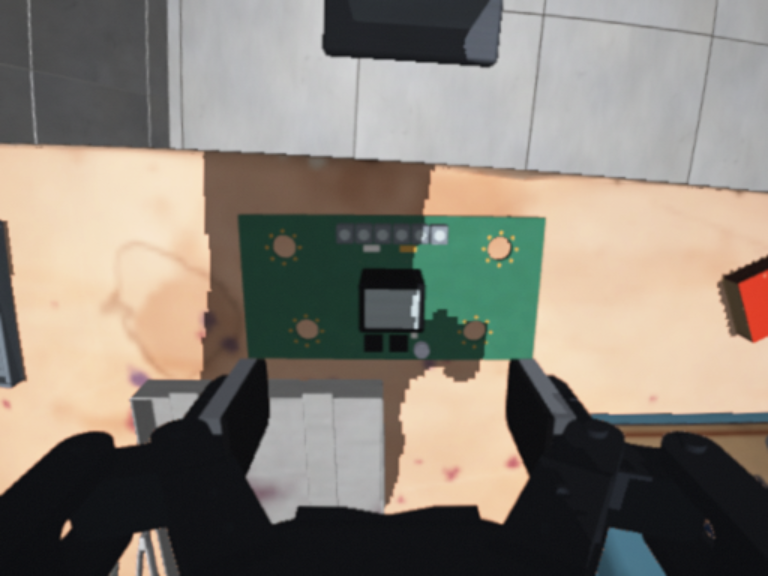

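Centred over the board. Holes at (499,248), (284,247), (306,329) and (474,330), block top at (391,308), in 1.5x pixels.

```bash
python3 - <<'E'
from h import *
c=dict(np.load("w2.npz"));T=pose(c,c["ee"],c["rot"])
w=cast(c,T,np.array([(499,248),(284,247),(306,329),(474,330)])/1.5-.17,.004);print(w,fit(H,w))
print(cast(c,T,np.array([(391,309.)])/1.5-.17,.034))
from workcell import bot
o=bot.get_obs();print(o["ee_pos"],o["tcp_rot"],bot.tip_extent)
E
```

```text
[[ 0.40373373  0.02471021  0.004     ]
 [ 0.40988963 -0.08256277  0.004     ]
 [ 0.45274761 -0.07078532  0.004     ]
 [ 0.44786112  0.0169271   0.004     ]] (np.float64(3.1440584431087553), array([ 0.42855802, -0.02792769]), array([[ 0.10431086, -0.07419241],
       [ 0.33677322,  0.4902718 ],
       [-0.19055052, -0.13047802],
       [-0.25053356, -0.28560136]]))
[[ 0.42929482 -0.02796984  0.034     ]]
[ 0.42908566 -0.02927288  0.11889412] [-1.79987096e+02  4.96623006e-02 -1.76428541e+02] 0.017
```

>>> {"name": "carry_out", "arguments": {
  "moves": "0.5 1.3 50 0 0 0 72;0.5 1.3 75 0 0 0.3 72;0.5 1.3 90 0 0 0.3 72;0.5 1.3 94 0 0 0.3 72;0.5 1.3 94 0 0 0.3 60;0.5 1.3 94 0 0 0.3 28;0.5 1.3 94 0 0 0.3 20;0.5 1.3 94 0 0 0.3 20;0.5 1.3 94 0 0 0.3 20;0.5 1.3 94 0 0 0.3 20;0.5 1.3 94 0 0 0.3 20;0.5 1.3 94 0 0 0.3 20",
  "force": 50
}}

```text
time: 3.85
ee_pos: [0.4289, -0.0272, 0.0256]
tcp_rot: [-180.0, 0.1, -176.6]
wrist_force: [-1.0, -1.5, 7.0]
opening: 0.0291
grasp_force: 51.3
```

Gripped, opening 29 mm. Lifting and carrying it over the base.

>>> {"name": "carry_out", "arguments": {
  "moves": "0 0 -5 0 0 0 20;0 0 -15 0 0 0 20;0 0 -35 0 0 0 20;-0.1 -15 -60 0 0 0.5 20;-0.2 -45 -80 0 0 1 20;-0.4 -80 -85 0 0 1.5 20;-0.6 -115 -85 0 0 2 20;-0.7 -150 -85 0 0 2.5 20;-0.9 -185 -85 0 0 3 20;-1 -220 -85 0 0 3.5 20;-1.1 -250 -85 0 0 3.9 20;-1.2 -275 -85 0 0 3.9 20;-1.3 -288 -85 0 0 3.9 20;-1.3 -292.3 -85 0 0 3.9 20;-1.3 -292.3 -85 0 0 3.9 20;-1.3 -292.3 -85 0 0 3.9 20"
}}

```text
time: 5.45
ee_pos: [0.4467, -0.3177, 0.1094]
tcp_rot: [180.0, -0.0, 179.5]
wrist_force: [0.4, -0.6, -2.2]
opening: 0.029
grasp_force: 50.3
```

```bash
python3 - <<'E'
from workcell import bot
import cv2, numpy as np
o=bot.get_obs(); print(o["time"],o["ee_pos"],o["tcp_rot"],o["wrist_force"],o["torque"])
c=bot.camera("wrist"); np.savez("w3.npz",ee=o["ee_pos"],rot=o["tcp_rot"],**c)
cv2.imwrite("pics/w3.png",cv2.resize(c["img"][60:285,100:400,::-1],None,fx=2.5,fy=2.5,interpolation=cv2.INTER_CUBIC))
E
```

```text
5.45 [ 0.4466519  -0.31771076  0.10939744] [ 1.79974707e+02 -1.06142214e-02  1.79540482e+02] [ 0.3781223 -0.6217054 -2.2425137] [0.01049214 0.04500564 0.00426693]
```

View pics/w3.png

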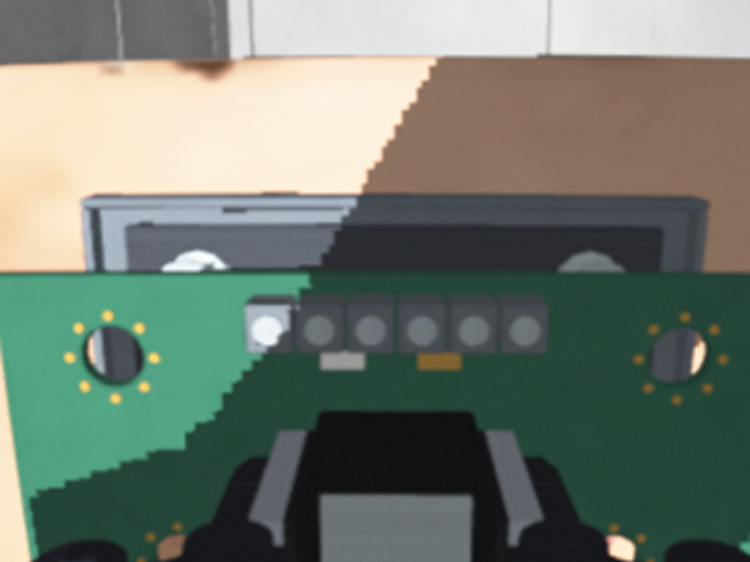

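The board is held level. hole1 is at (114,354) and hole0 at (679,355) in the crop. The base's front rim corners are at (83,198) and (708,200).

```bash
python3 - <<'E'
from h import *
c=dict(np.load("w3.npz"));T=pose(c,c["ee"],c["rot"])
f=lambda L:[((x+.5)/2.5-.5+100,(y+.5)/2.5-.5+60) for x,y in L]
w=cast(c,T,f([(679,355),(114,354)]),c["ee"][2]-.0216);print(w,fit(H[:2],w))
print("block top",cast(c,T,f([(396,494)]),c["ee"][2]+.0084))
r=cast(c,T,f([(83,198),(708,200)]),.014);print(r,r.mean(0),"expect mid x .402 y -.3185 (rim width .172)")
E
```

```text
[[ 0.42470794 -0.26385594  0.08779744]
 [ 0.42357206 -0.37161028  0.08779744]] (np.float64(-0.6039546938518058), array([ 0.44613878, -0.31796501]), array([[-0.00126315, -0.11982756],
       [ 0.00126315,  0.11982756]]))
block top [[ 0.43798698 -0.31797119  0.11779744]]
[[ 0.40163397 -0.40287774  0.014     ]
 [ 0.40366093 -0.23260001  0.014     ]] [ 0.40264745 -0.31773888  0.014     ] expect mid x .402 y -.3185 (rim width .172)
```

>>> {"name": "carry_out", "arguments": {
  "moves": "-2.2 -0.5 5 0 0 0 20;-2.2 -0.5 15 0 0 0 20;-2.2 -0.5 25 0 0 0 20;-2.2 -0.5 32 0 0 0 20;-2.2 -0.5 37 0 0 0 20;-2.2 -0.5 40 0 0 0 20;-2.2 -0.5 42 0 0 0 20;-2.2 -0.5 42 0 0 0 20;-2.2 -0.5 42 0 0 0 20"
}}

```text
time: 6.4
ee_pos: [0.449, -0.3193, 0.0676]
tcp_rot: [-180.0, 0.0, 179.5]
wrist_force: [0.1, -0.3, -2.2]
opening: 0.0288
grasp_force: 50.3
```

```bash
python3 - <<'E'
from workcell import bot
import cv2, numpy as np
o=bot.get_obs(); print(o["time"],o["ee_pos"],o["tcp_rot"],o["wrist_force"],o["torque"])
c=bot.camera("wrist"); np.savez("w4.npz",ee=o["ee_pos"],rot=o["tcp_rot"],**c)
cv2.imwrite("pics/w4.png",cv2.resize(c["img"][120:285,100:400,::-1],None,fx=2.6,fy=2.6,interpolation=cv2.INTER_CUBIC))
E
```

```text
6.4 [ 0.44895753 -0.319299    0.06757276] [-1.79982761e+02  2.04357261e-02  1.79497919e+02] [ 0.10394442 -0.33175723 -2.17088437] [-0.02544849  0.0299422  -0.03231129]
```

View pics/w4.png

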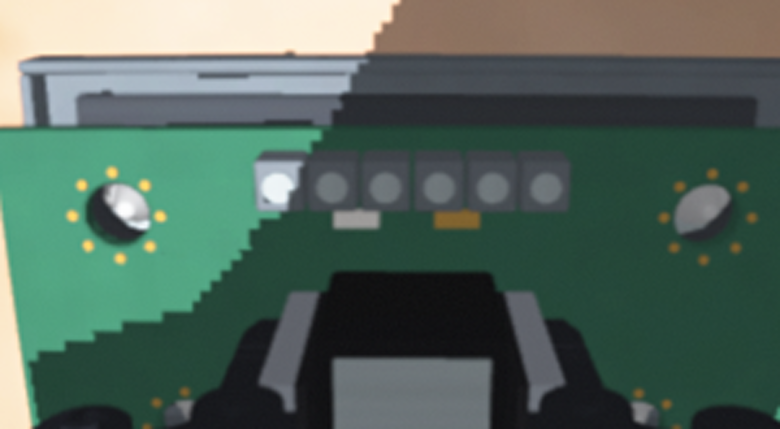

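The post tips stand inside both front holes, (125,205) and (697,205), symmetric as perspective predicts. Lowering onto the barbs.

>>> {"name": "carry_out", "arguments": {
  "moves": "0 0 1 0 0 0 20;0 0 2 0 0 0 20;0 0 3 0 0 0 20;0 0 4 0 0 0 20;0 0 5 0 0 0 20;0 0 5.6 0 0 0 20;0 0 6.2 0 0 0 20;0 0 6.2 0 0 0 20"
}}

```text
time: 7.25
ee_pos: [0.4489, -0.319, 0.0612]
tcp_rot: [180.0, 0.0, 179.5]
wrist_force: [-0.8, 1.7, 0.3]
opening: 0.0292
grasp_force: 50.5
```

>>> {"name": "carry_out", "arguments": {
  "moves": "0 0 0 0 0 0 33;0 0 0 0 0 0 40;0 0 0 0 0 0 50;0 0 0 0 0 0 50;0 0 -20 0 0 0 50;0 0 -50 0 0 0 50;0 0 -80 0 0 0 40;0 0 -100 0 0 0 20;0 0 -100 0 0 0 0;0 0 -100 0 0 0 0;0 0 -100 0 0 0 0"
}}

```text
time: 8.35
ee_pos: [0.4485, -0.3189, 0.1599]
tcp_rot: [179.9, -0.1, 179.5]
wrist_force: [0.3, 0.5, 1.0]
opening: 0.0002
grasp_force: 0.0
```

```bash
python3 - <<'E'
from workcell import bot
import cv2, numpy as np
o=bot.get_obs(); print(o["time"],o["ee_pos"],o["tcp_rot"],o["wrist_force"],o["torque"],o["opening"])
c=bot.camera("wrist"); np.savez("w5.npz",ee=o["ee_pos"],rot=o["tcp_rot"],**c)
cv2.imwrite("pics/w5.png",cv2.resize(c["img"][90:270,100:400,::-1],None,fx=2.6,fy=2.6,interpolation=cv2.INTER_CUBIC))
E
```

```text
8.35 [ 0.44845862 -0.31892539  0.15986646] [ 1.79948513e+02 -7.99270452e-02  1.79499166e+02] [0.30914935 0.4799182  1.0117388 ] [-0.00597742 -0.03524124 -0.01021793] 0.000170609965278258
```

View pics/w5.png

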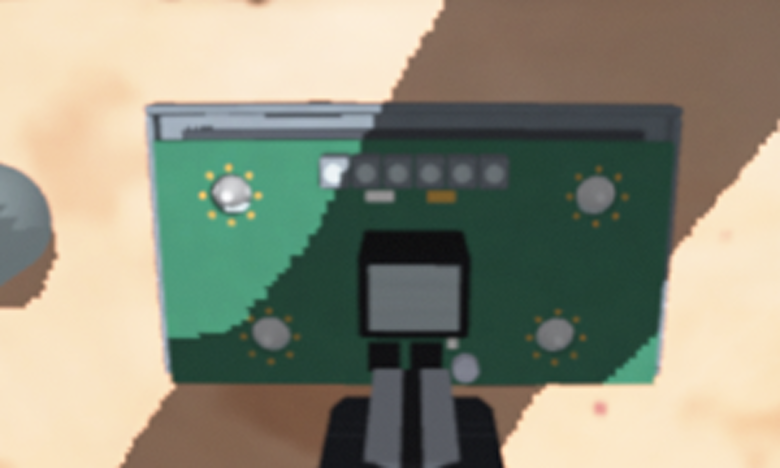

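All four posts fill their holes: (596,195), (231,194), (271,334) and (555,334) in the crop. The board hangs level on the barbs.

```bash
python3 - <<'E'
from h import *
c=dict(np.load("w5.npz"));T=pose(c,c["ee"],c["rot"])
w=cast(c,T,[((x+.5)/2.6-.5+100,(y+.5)/2.6-.5+90) for x,y in [(596,196),(231,196),(271,334),(555,334)]],.039);print(w,fit(H,w))
E
```

```text
[[ 0.4276924  -0.26455753  0.039     ]
 [ 0.42667136 -0.3723604   0.039     ]
 [ 0.46996797 -0.36279837  0.039     ]
 [ 0.47080821 -0.27519595  0.039     ]] (np.float64(-0.5730304174266148), array([ 0.44878498, -0.31872806]), array([[ 0.36625834, -0.04678955],
       [ 0.42533062,  0.14493779],
       [-0.37586776,  0.14751758],
       [-0.4157212 , -0.24566581]]))
```

Board at (0.4487,-0.319). Moving to press the +y end midway between its holes, with the closed fingers turned across the board.

>>> {"name": "carry_out", "arguments": {
  "moves": "-0.7 49 0 0 0 8.5 0;-0.7 49 0 0 0 17 0;-0.7 49 0 0 0 25.5 0;-0.7 49 0 0 0 34 0;-0.7 49 0 0 0 42.5 0;-0.7 49 0 0 0 51 0;-0.7 49 0 0 0 59.5 0;-0.7 49 0 0 0 68 0;-0.7 49 0 0 0 76.5 0;-0.7 49 30 0 0 85 0;-0.7 49 60 0 0 90 0;-0.7 49 85 0 0 90 0;-0.7 49 98 0 0 90 0;-0.7 49 98 0 0 90 0;-0.7 49 98 0 0 90 0"
}}

```text
time: 9.9
ee_pos: [0.4501, -0.2703, 0.0637]
tcp_rot: [180.0, 0.0, 89.5]
wrist_force: [0.6, -0.6, 0.0]
opening: 0.0002
grasp_force: 0.0
```

>>> {"name": "carry_out", "arguments": {
  "moves": "0 -0.8 1.5 0 0 0 0;0 -0.8 3 0 0 0 0;0 -0.8 4.5 0 0 0 0;0 -0.8 6 0 0 0 0;0 -0.8 6.5 0 0 0 0;0 -0.8 7 0 0 0 0;0 -0.8 7 0 0 0 0"
}}

```text
time: 10.6
ee_pos: [0.4492, -0.2702, 0.0561]
tcp_rot: [-180.0, -0.0, 89.5]
wrist_force: [-0.2, 0.5, -0.6]
opening: 0.0001
grasp_force: 0.0
```

Not in contact yet. Pressing on in small steps.

>>> {"name": "carry_out", "arguments": {
  "moves": "0 0 0.5 0 0 0 0;0 0 1 0 0 0 0;0 0 1.5 0 0 0 0;0 0 1.5 0 0 0 0"
}}

```text
time: 11.0
ee_pos: [0.4493, -0.2702, 0.0552]
tcp_rot: [180.0, 0.0, 89.5]
wrist_force: [-2.1, 1.0, 5.9]
opening: 0.0001
grasp_force: 3.1
```

>>> {"name": "carry_out", "arguments": {
  "moves": "0 0 0.3 0 0 0 0;0 0 0.5 0 0 0 0;0 0 0.5 0 0 0 0"
}}

```text
time: 11.3
ee_pos: [0.4494, -0.2703, 0.055]
tcp_rot: [179.9, 0.0, 89.5]
wrist_force: [-2.5, 1.6, 8.6]
opening: -0.0
grasp_force: 4.2
```

>>> {"name": "carry_out", "arguments": {
  "moves": "0 0 0.3 0 0 0 0;0 0 0.6 0 0 0 0;0 0 0.6 0 0 0 0"
}}

```text
time: 11.6
ee_pos: [0.4495, -0.2703, 0.0547]
tcp_rot: [179.9, 0.0, 89.5]
wrist_force: [-2.8, 1.6, 11.2]
opening: 0.0002
grasp_force: 5.5
```

>>> {"name": "carry_out", "arguments": {
  "moves": "0 0 0.3 0 0 0 0;0 0 0.6 0 0 0 0;0 0 0.6 0 0 0 0"
}}

```text
time: 11.9
ee_pos: [0.4496, -0.2703, 0.0545]
tcp_rot: [179.9, 0.0, 89.5]
wrist_force: [-2.8, 3.3, 13.5]
opening: 0.0002
grasp_force: 6.7
```

>>> {"name": "carry_out", "arguments": {
  "moves": "0 0 0.3 0 0 0 0;0 0 0.5 0 0 0 0;0 0 0.5 0 0 0 0"
}}

```text
time: 12.2
ee_pos: [0.4494, -0.2702, 0.0533]
tcp_rot: [179.9, 0.0, 89.5]
wrist_force: [-1.6, 1.1, 3.8]
opening: -0.0003
grasp_force: 2.2
```

The push dropped, so the first edge has passed. Sliding further.

>>> {"name": "carry_out", "arguments": {
  "moves": "0 0 0.5 0 0 0 0;0 0 1 0 0 0 0;0 0 1.3 0 0 0 0;0 0 1.3 0 0 0 0"
}}

```text
time: 12.6
ee_pos: [0.4493, -0.2702, 0.0511]
tcp_rot: [180.0, 0.0, 89.5]
wrist_force: [-0.5, 0.1, 4.0]
opening: -0.0001
grasp_force: 1.6
```

>>> {"name": "carry_out", "arguments": {
  "moves": "0 0 -25 0 0 0 0;0 0 -52 0 0 0 0;-30 0 -55 0 0 0 0;-75 -0.2 -55 0 0 0 0;-97.8 -0.2 -50 0 0 0 0;-97.8 -0.2 -25 0 0 0 0;-97.8 -0.2 -10 0 0 0 0;-97.8 -0.2 -7.5 0 0 0 0;-97.8 -0.2 -7 0 0 0 0;-97.8 -0.2 -7 0 0 0 0"
}}

```text
time: 13.6
ee_pos: [0.4485, -0.3677, 0.0589]
tcp_rot: [180.0, 0.0, 89.5]
wrist_force: [0.2, 1.1, 0.3]
opening: -0.0001
grasp_force: 0.0
```

>>> {"name": "carry_out", "arguments": {
  "moves": "0 0 1 0 0 0 0;0 0 2 0 0 0 0;0 0 3 0 0 0 0;0 0 3.6 0 0 0 0;0 0 4 0 0 0 0;0 0 4 0 0 0 0"
}}

```text
time: 14.2
ee_pos: [0.4483, -0.3681, 0.0544]
tcp_rot: [180.0, 0.0, 89.5]
wrist_force: [0.9, -1.0, 2.7]
opening: 0.0001
grasp_force: 1.6
```

>>> {"name": "carry_out", "arguments": {
  "moves": "0 0 0.4 0 0 0 0;0 0 0.8 0 0 0 0;0 0 1.2 0 0 0 0;0 0 1.2 0 0 0 0"
}}

```text
time: 14.6
ee_pos: [0.4482, -0.3681, 0.053]
tcp_rot: [180.0, 0.0, 89.5]
wrist_force: [0.9, -0.9, 4.1]
opening: 0.0003
grasp_force: 1.9
```

>>> {"name": "carry_out", "arguments": {
  "moves": "0 0 0.4 0 0 0 0;0 0 0.8 0 0 0 0;0 0 0.8 0 0 0 0"
}}

```text
time: 14.9
ee_pos: [0.4483, -0.3682, 0.0523]
tcp_rot: [180.0, 0.0, 89.5]
wrist_force: [0.9, -1.3, 5.0]
opening: -0.0005
grasp_force: 2.5
```

>>> {"name": "carry_out", "arguments": {
  "moves": "0 0 0.4 0 0 0 0;0 0 0.8 0 0 0 0;0 0 1.2 0 0 0 0;0 0 1.2 0 0 0 0"
}}

```text
time: 15.3
ee_pos: [0.4483, -0.3682, 0.0512]
tcp_rot: [180.0, 0.0, 89.5]
wrist_force: [0.4, -1.4, 4.8]
opening: 0.0001
grasp_force: 2.6
```

Light sliding friction here, so this end is past the edge too. Going down to the washers.

>>> {"name": "carry_out", "arguments": {
  "moves": "0 0 0.5 0 0 0 0;0 0 1 0 0 0 0;0 0 1.5 0 0 0 0;0 0 2 0 0 0 0;0 0 2 0 0 0 0"
}}

```text
time: 15.8
ee_pos: [0.4483, -0.3682, 0.0491]
tcp_rot: [180.0, 0.0, 89.5]
wrist_force: [1.0, -1.9, 5.1]
opening: 0.0
grasp_force: 2.3
```

>>> {"name": "carry_out", "arguments": {
  "moves": "0 0 0.5 0 0 0 0;0 0 1 0 0 0 0;0 0 1.2 0 0 0 0;0 0 1.2 0 0 0 0"
}}

```text
time: 16.2
ee_pos: [0.4483, -0.3682, 0.0483]
tcp_rot: [180.0, 0.0, 89.5]
wrist_force: [-1.0, -1.1, 8.2]
opening: -0.0
grasp_force: 4.2
```

>>> {"name": "carry_out", "arguments": {
  "moves": "0 0 0.4 0 0 0 0;0 0 0.8 0 0 0 0;0 0 0.8 0 0 0 0"
}}

```text
time: 16.5
ee_pos: [0.4484, -0.3682, 0.0476]
tcp_rot: [179.9, 0.0, 89.5]
wrist_force: [0.0, -0.5, 7.7]
opening: -0.0003
grasp_force: 4.3
```

>>> {"name": "carry_out", "arguments": {
  "moves": "0 0 0.4 0 0 0 0;0 0 0.8 0 0 0 0;0 0 0.8 0 0 0 0"
}}

```text
time: 16.8
ee_pos: [0.4484, -0.3683, 0.0471]
tcp_rot: [179.9, 0.1, 89.5]
wrist_force: [-1.1, -0.1, 10.5]
opening: -0.0001
grasp_force: 5.7
```

>>> {"name": "carry_out", "arguments": {
  "moves": "0 0 0.4 0 0 0 0;0 0 0.7 0 0 0 0;0 0 0.7 0 0 0 0"
}}

```text
time: 17.1
ee_pos: [0.4485, -0.3683, 0.0469]
tcp_rot: [179.9, 0.1, 89.5]
wrist_force: [-0.7, 1.3, 13.9]
opening: -0.0001
grasp_force: 6.9
```

>>> {"name": "carry_out", "arguments": {
  "moves": "0 0 0.3 0 0 0 0;0 0 0.5 0 0 0 0;0 0 0.5 0 0 0 0"
}}

```text
time: 17.4
ee_pos: [0.4485, -0.3683, 0.0466]
tcp_rot: [179.9, 0.1, 89.5]
wrist_force: [-2.4, 1.2, 16.2]
opening: -0.0002
grasp_force: 8.1
```

Near 16 N at about the shoulder height, so this end should be latched. Back to the +y end.

>>> {"name": "carry_out", "arguments": {
  "moves": "0 0 -10 0 0 0 0;0 0 -40 0 0 0 0;10 0 -60 0 0 0 0;55 0 -60 0 0 0 0;97.8 0 -58 0 0 0 0;97.8 0 -30 0 0 0 0;97.8 0 -14 0 0 0 0;97.8 0 -11 0 0 0 0;97.8 0 -9.5 0 0 0 0;97.8 0 -8.5 0 0 0 0;97.8 0 -8.5 0 0 0 0"
}}

```text
time: 18.5
ee_pos: [0.4492, -0.2706, 0.054]
tcp_rot: [180.0, 0.0, 89.5]
wrist_force: [-0.3, -0.2, 0.9]
opening: 0.0002
grasp_force: 0.0
```

>>> {"name": "carry_out", "arguments": {
  "moves": "0 0 0.7 0 0 0 0;0 0 1.4 0 0 0 0;0 0 2.1 0 0 0 0;0 0 2.8 0 0 0 0;0 0 2.8 0 0 0 0"
}}

```text
time: 19.0
ee_pos: [0.4489, -0.2701, 0.0505]
tcp_rot: [-180.0, -0.0, 89.5]
wrist_force: [-0.3, 0.5, -0.7]
opening: 0.0002
grasp_force: 0.0
```

>>> {"name": "carry_out", "arguments": {
  "moves": "0 0 0.5 0 0 0 0;0 0 1 0 0 0 0;0 0 1.5 0 0 0 0;0 0 2 0 0 0 0;0 0 2 0 0 0 0"
}}

```text
time: 19.5
ee_pos: [0.449, -0.2701, 0.0489]
tcp_rot: [180.0, 0.0, 89.5]
wrist_force: [-1.8, 0.2, 5.0]
opening: -0.0
grasp_force: 2.3
```

>>> {"name": "carry_out", "arguments": {
  "moves": "0 0 0.5 0 0 0 0;0 0 1 0 0 0 0;0 0 1.2 0 0 0 0;0 0 1.2 0 0 0 0"
}}

```text
time: 19.9
ee_pos: [0.4491, -0.2701, 0.0478]
tcp_rot: [180.0, 0.0, 89.5]
wrist_force: [-1.7, 2.5, 7.1]
opening: -0.0
grasp_force: 3.3
```

>>> {"name": "carry_out", "arguments": {
  "moves": "0 0 0.5 0 0 0 0;0 0 0.9 0 0 0 0;0 0 0.9 0 0 0 0"
}}

```text
time: 20.2
ee_pos: [0.4491, -0.2701, 0.0473]
tcp_rot: [180.0, 0.0, 89.5]
wrist_force: [-2.2, 3.8, 9.6]
opening: 0.0002
grasp_force: 5.1
```

>>> {"name": "carry_out", "arguments": {
  "moves": "0 0 0.4 0 0 0 0;0 0 0.8 0 0 0 0;0 0 0.8 0 0 0 0"
}}

```text
time: 20.5
ee_pos: [0.4492, -0.2701, 0.0468]
tcp_rot: [180.0, 0.0, 89.5]
wrist_force: [-3.6, 4.4, 12.7]
opening: 0.0002
grasp_force: 6.4
```

>>> {"name": "carry_out", "arguments": {
  "moves": "0 0 0.4 0 0 0 0;0 0 0.6 0 0 0 0;0 0 0.6 0 0 0 0"
}}

```text
time: 20.8
ee_pos: [0.4492, -0.2702, 0.0466]
tcp_rot: [179.9, 0.0, 89.5]
wrist_force: [-5.0, 4.6, 14.8]
opening: -0.0002
grasp_force: 7.8
```

>>> {"name": "carry_out", "arguments": {
  "moves": "0 0 0.3 0 0 0 0;0 0 0.5 0 0 0 0;0 0 0.5 0 0 0 0"
}}

```text
time: 21.1
ee_pos: [0.4492, -0.2701, 0.0464]
tcp_rot: [179.9, 0.0, 89.5]
wrist_force: [-6.6, 4.4, 18.4]
opening: 0.0001
grasp_force: 9.2
```

>>> {"name": "carry_out", "arguments": {
  "moves": "0 0 -1 0 0 0 0;0 0 -2 0 0 0 0;0 0 -2.8 0 0 0 0;0 0 -2.8 0 0 0 0"
}}

```text
time: 21.5
ee_pos: [0.4491, -0.2701, 0.0478]
tcp_rot: [180.0, 0.0, 89.5]
wrist_force: [-0.9, 2.0, 6.5]
opening: 0.0003
grasp_force: 3.3
```

>>> {"name": "carry_out", "arguments": {
  "moves": "0 0 -0.4 0 0 0 0;0 0 -0.8 0 0 0 0;0 0 -0.8 0 0 0 0"
}}

```text
time: 21.8
ee_pos: [0.4491, -0.2702, 0.0481]
tcp_rot: [180.0, -0.0, 89.5]
wrist_force: [0.0, 1.3, 2.0]
opening: 0.0003
grasp_force: 1.3
```

The +y end stays at about 1 mm under light touch, so it is latched. Checking the other end the same way.

>>> {"name": "carry_out", "arguments": {
  "moves": "0 0 -15 0 0 0 0;0 0 -45 0 0 0 0;-10 0 -57 0 0 0 0;-55 0 -57 0 0 0 0;-97.8 0 -55 0 0 0 0;-97.8 0 -30 0 0 0 0;-97.8 0 -12 0 0 0 0;-97.8 0 -6 0 0 0 0;-97.8 0 -4 0 0 0 0;-97.8 0 -3 0 0 0 0;-97.8 0 -2 0 0 0 0;-97.8 0 -2 0 0 0 0"
}}

```text
time: 23.0
ee_pos: [0.4485, -0.368, 0.051]
tcp_rot: [179.9, 0.0, 89.5]
wrist_force: [0.2, 0.3, -0.2]
opening: 0.0001
grasp_force: 0.0
```

>>> {"name": "carry_out", "arguments": {
  "moves": "0 0 0.5 0 0 0 0;0 0 1 0 0 0 0;0 0 1.5 0 0 0 0;0 0 2 0 0 0 0;0 0 2.2 0 0 0 0;0 0 2.2 0 0 0 0"
}}

```text
time: 23.6
ee_pos: [0.4481, -0.3679, 0.0481]
tcp_rot: [180.0, 0.0, 89.5]
wrist_force: [0.4, -0.5, 1.8]
opening: -0.0001
grasp_force: 0.9
```

Same height at the -y end. Lifting clear and looking once more.

>>> {"name": "carry_out", "arguments": {
  "moves": "0 0 -20 0 0 0 0;0 0 -60 0 0 0 0;10 0 -100 0 0 0 0;50 0 -110 0 0 0 0;50 0 -110 0 0 0 0;50 0 -110 0 0 0 0"
}}

```text
time: 24.2
ee_pos: [0.4488, -0.3176, 0.1584]
tcp_rot: [180.0, 0.0, 89.6]
wrist_force: [-0.2, 0.7, -0.7]
opening: 0.0
grasp_force: 0.0
```

```bash
python3 - <<'E'
from workcell import bot
import cv2, numpy as np
o=bot.get_obs(); print(o["time"],o["ee_pos"],o["tcp_rot"],o["wrist_force"])
c=bot.camera("wrist"); np.savez("w6.npz",ee=o["ee_pos"],rot=o["tcp_rot"],**c)
cv2.imwrite("pics/w6.png",cv2.resize(c["img"][40:300,130:390,::-1],None,fx=2.3,fy=2.3,interpolation=cv2.INTER_CUBIC))
E
```

```text
24.2 [ 0.44882806 -0.31760784  0.15835133] [1.79955509e+02 3.84004181e-02 8.95679695e+01] [-0.17023224  0.67841618 -0.73514913]
```

View pics/w6.png

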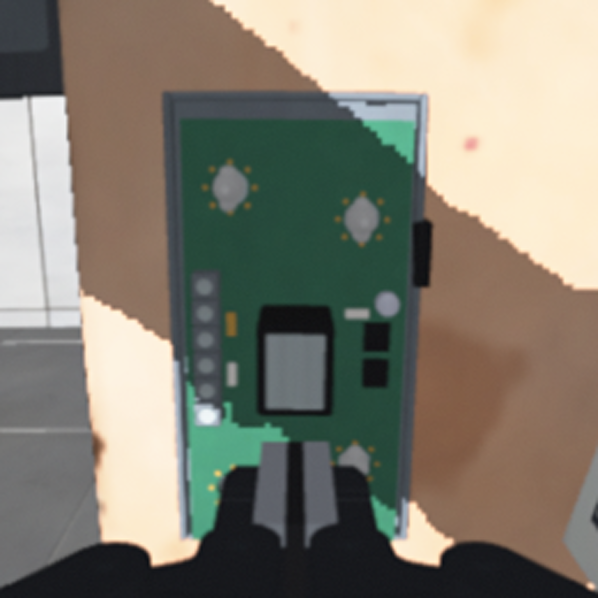

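Barbs have sprung out over the board at (230,188), (361,218) and (354,460). The fourth post, front right, is hidden by the fingers, so I'll shift to see it.

>>> {"name": "carry_out", "arguments": {
  "moves": "-45 0 0 0 0 0 0;-90 0 0 0 0 0 0;-90 0 0 0 0 0 0;-90 0 0 0 0 0 0"
}}

```text
time: 24.65
ee_pos: [0.4469, -0.409, 0.1562]
tcp_rot: [-179.9, -0.1, 89.4]
wrist_force: [-0.1, -0.5, -0.7]
opening: 0.0002
grasp_force: 0.0
```

```bash
python3 - <<'E'
from workcell import bot
import cv2, numpy as np
c=bot.camera("wrist")
cv2.imwrite("pics/w7.png",cv2.resize(c["img"][0:210,150:360,::-1],None,fx=2.8,fy=2.8,interpolation=cv2.INTER_CUBIC))
E
```

```text
(no output)
```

View pics/w7.png

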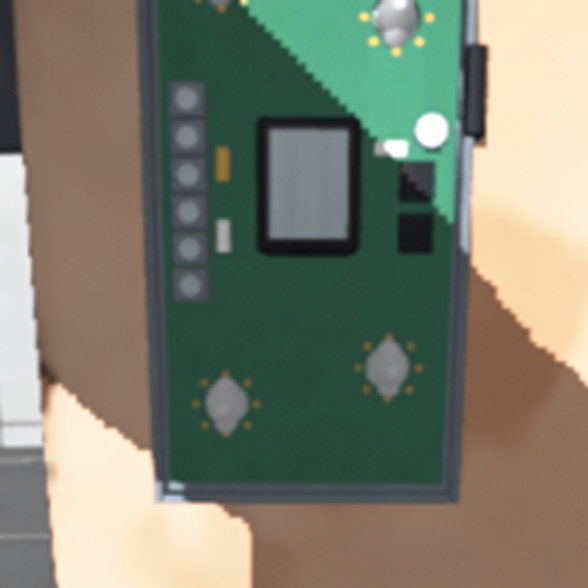

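The front right post (228,403) and rear right post (388,368) also show both barbs spread over the board. All four are latched and the robot is clear, so I'm handing in.

```bash
python3 -c "
from workcell import bot
print(bot.job_done())"
```

```text
the job is handed in; nothing more can be done
None
```

The board is seated the right way round and latched under the barbs of all four posts. Measured push peaked at about 18.4 N (about 20.6 N with the board's weight), and I handed the job in at about 25 s; no verdict was returned.

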